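Pack the tool chest for the bow-making class

ROBOT

A 7-joint arm with a two-finger parallel gripper is mounted at the origin on the work surface. World frame = base frame: x ahead of the robot, y to its left, z up, the work surface at z = 0. Lengths are in m, angles in rad, forces in N, time in s.
With the tool pointing down it reaches from about 0.425 to 0.875 m from the base axis. Payload 8.4 kg.
Tool frame: the origin (TCP) lies midway between the tips of the shut fingers; the grasp point (between the pads) lies 19 mm behind it; y points along the fingers, z is the direction in which the jaws open and shut, and the axes are right-handed (so a half turn about y gives the same grasp; the last joint's range is limited). The gripper opens to 85 mm and grips with 20 to 120 N. Pads are 22 mm wide; open, the fingers measure 114 mm over their backs; the gripper's body (76 mm by 85 mm) begins 54 mm behind the grasp point. The pads swing forward as they close: fully open they stand 13 mm farther back than shut.
Start: joints at [-1.33, 0.333, 0.04, 1.465, -0.013, 1.343, -0.059], TCP at [0.217, 0.613, 0.231] pointing down, gripper open.
Joint ranges: [-2.58, 2.58], [-0.38, 2.09], [-1.3, 1.39], [0.25, 2.4], [-1.5, 4.64], [0.08, 2.09], [-2.65, 2.65]. Speed limits (rad/s): [2.22, 2.22, 2.79, 2.79, 3.14, 3.14, 3.14].

INTERFACE

Orientations are given as a unit quaternion [w, x, y, z].
In Python, from plant import env, set_gripper, solver, read_camera, camera_params gives the robot as it stands. Calls block until the motion is done:
- env.movep(position, orientation): joint-space move of the TCP to a pose.
- env.movel(position, speed=0.15, rotation=None, f_stop=None): straight line of the TCP; rotation=None keeps the orientation; speed is the mean speed in m/s. With f_stop (N) it stops when the force on the tool has changed by that much, and returns True; else False.
- env.goto_joints(angles): joint-space move.
- set_gripper(opening): finger opening in m; the grip force is fixed at half the most; returns when the fingers have stopped.
- env.hold(seconds).
- solver.inverse_kinematics(position, orientation): joint angles nearest the present ones, or None.
- read_camera(name): name is "side" or "top" or "wrist"; returns the picture (400x640x3 uint8, red, green, blue); there is no depth.
- camera_params(name): a dict with "mtx" (3x3 intrinsics, pixels), "distortion" ([k1, k2, p1, p2, k3] as OpenCV has them; the pictures are not rectified), "view" (4x4, takes a point from world to camera coordinates). Camera axes: x right, y up, looking along -z (the intrinsics and any distortion apply to the point x, -y, -z); pixel columns grow to the right and rows downward; lengths in m; the calibration is good to about 2 mm. A picture is of the moment at which its call begins: read the wrist's pose just before it. camera_params takes no time and is no camera call; for the wrist camera it gives the pose at the moment of the call.
A pose or a line that the arm cannot do raises env.PlanningError and nothing moves.
- env.sign_off(): hands the job in, once; it reports no verdict.
Readings, each from a call of its own:
- env.current_time(): time.
- env.current_joint_positions(): joint angles.
- env.current_joint_vel(): joint speeds.
- env.current_tau(): joint torques, N m.
- env.current_eef_pos(): TCP position.
- env.current_tool_rot(): TCP orientation.
- env.current_force(): force on the tool from outside, world axes, zero at the start.
- env.current_moment(): the same for the moment, N m.
- env.current_opening(): finger opening in m.
Only numpy, scipy, OpenCV 4.12 (cv2) and the standard library are available. Lean on these libraries where they do the work, as an engineer would, in place of code of your own. Each camera call takes 0.05 s, during which the arm holds its last target.

TASK

Pack the steel tool chest for the next bow-making class: lift the paddle handle to free its latch and swing the lid gently right back against its stop, slide the lid off the wooden box and lay it flat on the bench, then put every sanding block from the box and every rasp from the bench into the chest, each resting on the chest's floor and none on top of another. Finally lower the chest's lid gently and press it down until the latch has caught. Leave everything else on the bench where it is.

Things in the scene. Friction and masses are not known exactly. Their poses are not given: they have to be found in the camera images.
- chest: Flat grey steel tool chest, fixed, 200 x 330 mm, 75 mm high without its lid (97 shut). Origin: centre of its underside. Own x from latch side to hinge side, y along the hinge, z up. Walls and floor 3 mm: inside 194 x 324 mm, floor 3 mm above the bench. Latch parts project 27 mm inwards from the middle of the latch wall (x = -97 mm), from 46 mm above the bench up.
- chest_hinge (a point): Middle of the lid's hinge line, 100 mm from the chest's origin along its +x and 78 mm above the bench; the line runs along the chest's y.
- chest_lid (a joint): Angle of the chest's lid, rad: 0 shut, grows as its latch-side edge rises, 1.75 at its stop, just past upright. Stiff hinges (about 1 N m) hold the lid (0.6 kg) wherever it is left. With the pawl home it cannot rise. On lowering, the sprung pawl meets its strike at about 0.1 rad and must be pressed past it (10 to 15 N down on the free edge, clear of the paddle, which must be free to rise); it then snaps in.
- lid_edge (a point): Middle of the top of the lid's free (latch-side) edge; moves with the lid. The lid is a pan 200 mm from hinge line to free edge, 330 mm wide, 20 mm thick over its skirt; its top face lies 19 mm above the hinge line when shut and its lower rim 1 mm below that line.
- paddle (a joint): Lift of the paddle handle relative to the lid, rad: 0 at rest, 0.7 fully lifted; the pawl is clear from about 0.45 on. A light spring (1 to 2 N at its free end) returns it when it is let go.
- paddle_tip (a point): Grip point of the paddle handle: dark steel plate 44 mm wide (along chest y), 7 mm thick, 66 mm long, on the lid at the middle of the latch side. Pivot 45 mm in from the lid's free edge, 12.5 mm above its top face; the plate rises towards its free end, 19 mm out past the edge. This point: mid-width, 54 mm from the pivot, 24 mm above the lid's top; nothing within 40 mm beside it.
- wood_box: Wooden box with grooves for a sliding lid, fixed, 182 mm long (own x), 132 wide (own y), 71.5 high. Origin: centre of its underside. The lid slides out towards own -x, over the lower end wall (55 mm high). Inside 166 x 108 mm, floor 6 mm above the bench. Grooves 7.5 mm high, their floor 56 mm above the bench, open at the -x end.
- box_lid_bar (a point): Centre of the pull bar on the box's loose sliding lid (120 g): board 172 x 119 x 5 mm, the bar across its middle 18 mm thick (along the slide), 60 across, 28 high. The point is 19 mm above the board's underside; x as the box's x when shut, z up. It clears the grooves after 172 mm towards the box's -x; play 1.5 mm each side, 2.5 mm up.
- block_a_center (a point): Sanding block (0.14 kg), in the wooden box at the start, lying across it: cork sole 95 x 42 x 17 mm with a wooden grip rib 60 x 22 mm standing lengthwise on its middle, 43 mm high in all. Centre, half-way up (21.5 mm); own x along it, z up. The blocks stand 47 mm apart along the box.
- block_b_center (a point): Another sanding block, exactly like block_a.
- block_c_center (a point): Another sanding block, exactly like block_a.
- rasp_a_center (a point): Block rasp (0.3 to 0.45 kg) on the bench: steel body 130 x 42 x 16 mm with a wooden grip 60 x 26 mm standing lengthwise on its middle, 50 mm high in all. Centre, half-way up (25 mm); own x along it, z up.
- rasp_b_center (a point): Another block rasp, exactly like rasp_a.
- glue: Plastic bottle, 54 mm across and 150 mm tall; origin at its underside. To be left alone.
- tape: Cardboard ring, 90 mm across, 24 mm high; origin at its underside. To be left alone.
- mug: Mug, 80 mm across, 90 mm high; origin at its underside. To be left alone.
- square: Wooden-stocked try square, 100 x 160 mm, flat; origin at its underside. To be left alone.
- spokeshave: Spokeshave, 225 mm long, flat; origin at its underside. To be left alone.
- offcut: Wooden offcut, 130 x 35 x 18 mm; origin at its underside. To be left alone.
- mallet: Small wooden mallet, lying; origin at its underside. To be left alone.
Mind the look-alikes: they are no part of the job. Leave any green or purple look-alike of the part that bears rasp_a_center alone.

How it is judged:
By the outcome, as a careful person would: the job done as asked, in the order asked, and still so for the second after the job is handed in, with the robot touching nothing.
Of block_a, block_b, block_c only 2 to 3 are there at a start; the rules pass over those that are not, and their reading is None.
Of rasp_a, rasp_b only 1 to 2 are there at a start; the rules pass over those that are not, and their reading is None.
At some moment in a run one of rasp_a, rasp_b may be knocked a few centimetres aside while the robot is not near it.
Once in a run the grip may slacken for a moment while it holds something.
It also fails if it takes over 208 s, if anything falls off the work surface, if the arm or the gripper's body presses on something with over 40 N, if the wrist force passes 120 N, or if a joint passes its speed limit or range.

## Working session

There is one attempt and no reset: what is moved stays moved. The work goes in short steps, each a Python script; the robot and the scene stay as the last script left them, time stands still between calls to the robot, and variables do not carry over. Pictures are saved under pics/ and viewed, and the job is handed in when it is done.

```bash
ls; mkdir -p pics
python3 - <<'E'
from plant import env,read_camera,camera_params
import cv2
for n in ["side","top","wrist"]:
    p=camera_params(n); im=read_camera(n); cv2.imwrite(f"pics/{n}0.png",im[:,:,::-1])
    print(n,p)
print(env.current_time(),env.current_eef_pos(),env.current_tool_rot())
E
```

```text
pics
side {'mtx': array([[451.44613476,   0.        , 323.07291196],
       [  0.        , 451.44613476, 195.0430892 ],
       [  0.        ,   0.        ,   1.        ]]), 'distortion': array([0.04273867, 0.        , 0.        , 0.        , 0.        ]), 'view': array([[ 8.20965392e-01, -5.70976983e-01, -1.05334786e-03,
        -3.60335536e-01],
       [ 3.00616211e-01,  4.30663828e-01,  8.50975065e-01,
        -2.39747693e-01],
       [-4.85433536e-01, -6.98937731e-01,  5.25205036e-01,
        -1.42751093e+00],
       [ 0.00000000e+00,  0.00000000e+00,  0.00000000e+00,
         1.00000000e+00]])}
top {'mtx': array([[442.7844672 ,   0.        , 316.9986748 ],
       [  0.        , 442.7844672 , 198.43124541],
       [  0.        ,   0.        ,   1.        ]]), 'distortion': array([-0.02726434,  0.        ,  0.        ,  0.        ,  0.        ]), 'view': array([[-1.05621869e-03, -9.99998049e-01,  1.66905223e-03,
         5.56180652e-02],
       [ 9.97041655e-01, -9.24816563e-04,  7.68575519e-02,
        -4.89388854e-01],
       [-7.68558584e-02,  1.74529298e-03,  9.97040687e-01,
        -1.31175485e+00],
       [ 0.00000000e+00,  0.00000000e+00,  0.00000000e+00,
         1.00000000e+00]])}
wrist {'mtx': array([[333.82394633,   0.        , 317.69418031],
       [  0.        , 333.82394633, 197.91182007],
       [  0.        ,   0.        ,   1.        ]]), 'distortion': array([-0.00020406,  0.        ,  0.        ,  0.        ,  0.        ]), 'view': array([[ 0.33311083,  0.94288686, -0.00123892, -0.65074459],
       [-0.89366764,  0.31530273, -0.3192841 ,  0.04087832],
       [-0.30065815,  0.10746418,  0.94765823, -0.38166854],
       [ 0.        ,  0.        ,  0.        ,  1.        ]])}
0.15 [0.21655745 0.61248345 0.23063029] [-0.69647308  0.69737775 -0.11959287  0.11952858]
```

View pics/top0.png

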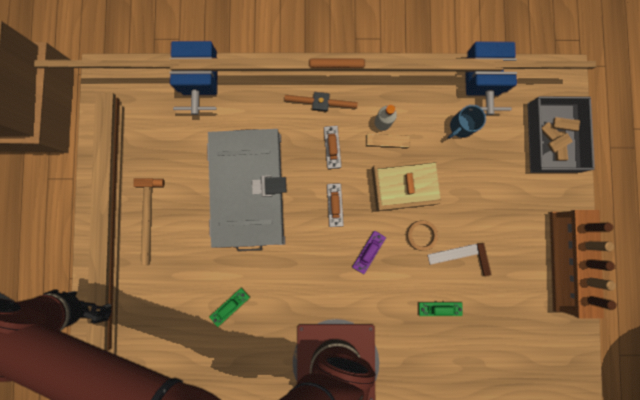

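View pics/side0.png

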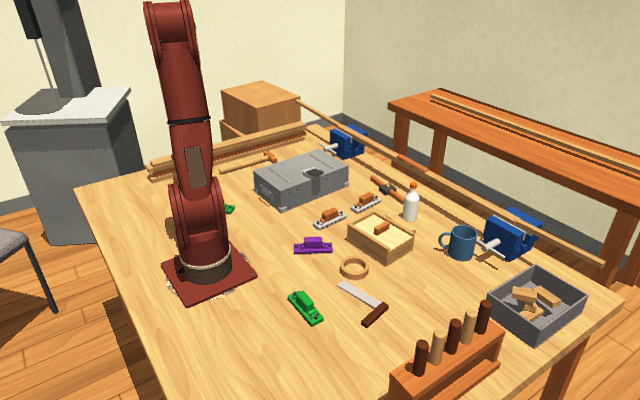

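View pics/wrist0.png

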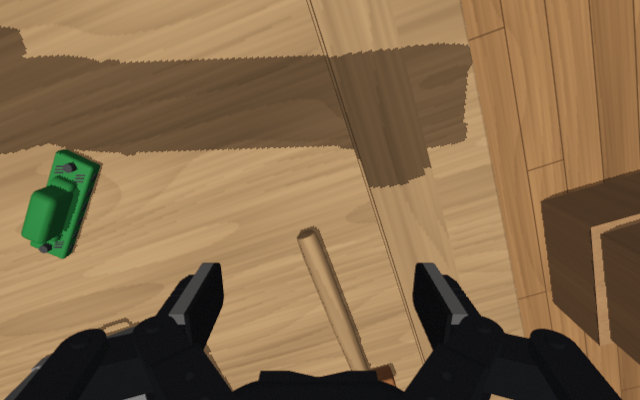

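```bash
cat > h.py <<'E'
import numpy as np, cv2
from plant import env,set_gripper,solver,read_camera,camera_params
from scipy.spatial.transform import Rotation as R
def ray(p,uv):
    u=cv2.undistortPoints(np.array([[uv]],float),p['mtx'],p['distortion'])[0,0]
    V=p['view']; d=V[:3,:3].T@np.array([u[0],-u[1],-1]); o=-V[:3,:3].T@V[:3,3]
    return o,d
def at_z(p,uv,z):
    o,d=ray(p,uv); return o+d*(z-o[2])/d[2]
def proj(p,X):
    X=np.atleast_2d(np.asarray(X,float)); V=p['view']; c=X@V[:3,:3].T+V[:3,3]
    c=c*np.array([1,-1,-1])
    return cv2.projectPoints(c,np.zeros(3),np.zeros(3),p['mtx'],p['distortion'])[0][:,0]
def tri(obs):
    A=np.zeros((3,3));b=np.zeros(3)
    for p,uv in obs:
        o,d=ray(p,uv); d=d/np.linalg.norm(d); M=np.eye(3)-np.outer(d,d); A+=M;b+=M@o
    return np.linalg.solve(A,b)
def snap(n,name):
    p=camera_params(n); im=read_camera(n); cv2.imwrite(f"pics/{name}.png",im[:,:,::-1]); return p
def crop(name,out,x0,y0,w,h,s):
    im=cv2.imread(f"pics/{name}.png")[y0:y0+h,x0:x0+w]
    cv2.imwrite(f"pics/{out}.png",cv2.resize(im,None,fx=s,fy=s,interpolation=cv2.INTER_CUBIC))
# tool rot: y = approach dir (fingers), z = jaw dir
def quat(app,jaw):
    y=np.array(app,float);y/=np.linalg.norm(y);z=np.array(jaw,float);z-=y*(z@y);z/=np.linalg.norm(z);x=np.cross(y,z)
    q=R.from_matrix(np.array([x,y,z]).T).as_quat(); return np.array([q[3],q[0],q[1],q[2]])
def rotm(q): return R.from_quat([q[1],q[2],q[3],q[0]]).as_matrix()
def down(yaw): return quat([0,0,-1],[np.cos(yaw),np.sin(yaw),0])
E
python3 - <<'E'
from h import *
p=camera_params("top")
crop("top0","t_a",195,110,130,150,5)
crop("top0","t_b",310,110,150,150,5)
crop("side0","s_a",240,135,190,140,4)
q=env.current_tool_rot(); print(rotm(q))
E
```

```text
[[ 9.42820928e-01 -3.05934408e-04  3.33299570e-01]
 [-3.33299686e-01 -1.24560219e-03  9.42820114e-01]
 [ 1.26717560e-04 -9.99999177e-01 -1.27634765e-03]]
```

```bash
ls -la pics
```

```text
total 2312
drwxr-xr-x 2 agent agent   4096 Dec  7 05:52 .
drwxr-xr-x 3 agent agent   4096 Dec  7 05:52 ..
-rw-r--r-- 1 agent agent 526586 Dec  7 05:52 s_a.png
-rw-r--r-- 1 agent agent 439298 Dec  7 05:51 side0.png
-rw-r--r-- 1 agent agent 293541 Dec  7 05:52 t_a.png
-rw-r--r-- 1 agent agent 428113 Dec  7 05:52 t_b.png
-rw-r--r-- 1 agent agent 344151 Dec  7 05:51 top0.png
-rw-r--r-- 1 agent agent 311792 Dec  7 05:51 wrist0.png
```

View pics/t_a.png

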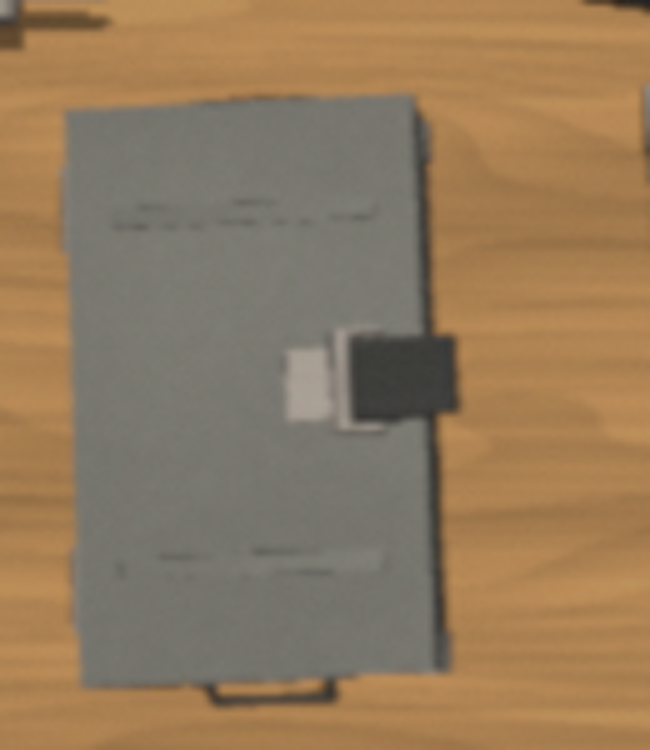

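View pics/t_b.png

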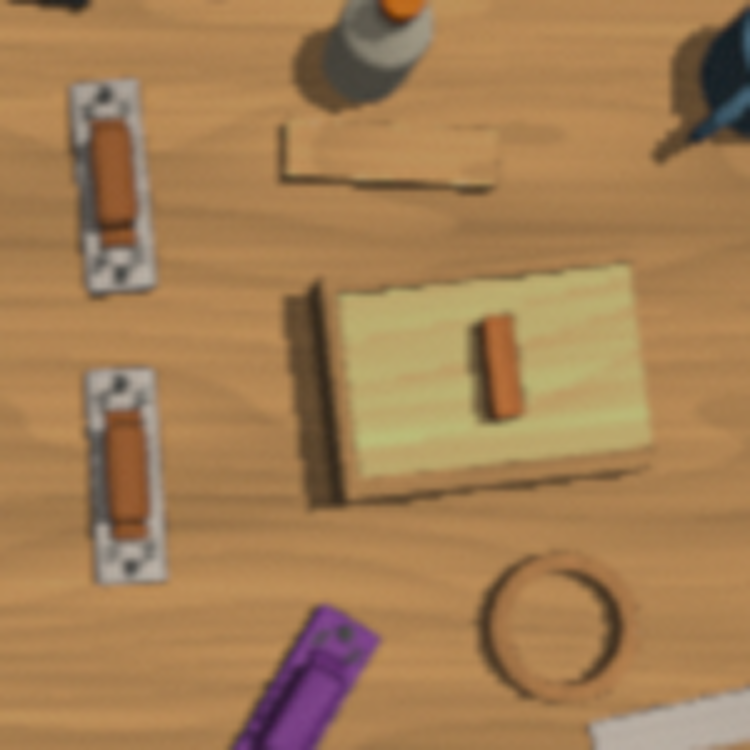

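View pics/s_a.png

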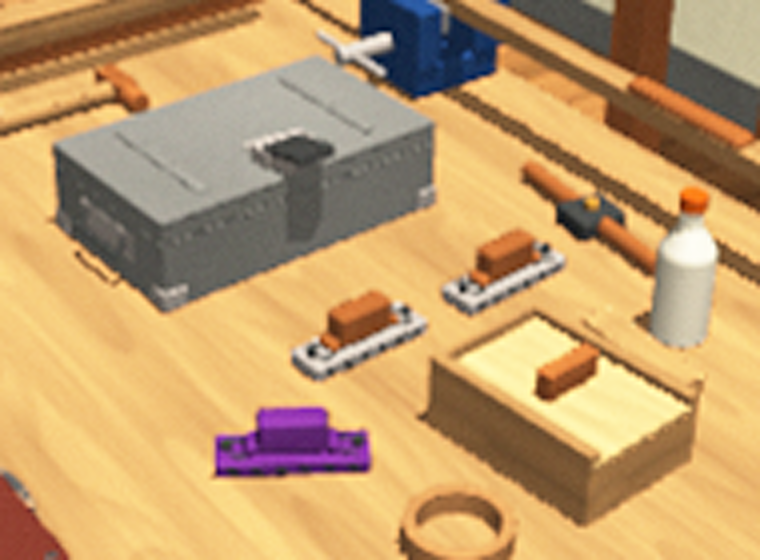

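Run:
```python
from h import *
p=camera_params("top"); ps=camera_params("side")
A=lambda x,y:(195+x/5-.4,110+y/5-.4)
B=lambda x,y:(310+x/5-.4,110+y/5-.4)
c=np.array([at_z(p,A(*q),.097) for q in [(67,108),(415,97),(440,672),(83,686)]])
print("lid corners\n",c.round(4)); print(c.mean(0), np.linalg.norm(c-np.roll(c,1,0),axis=1))
hd=(c[0]+c[3]-c[1]-c[2]);print("yaw chest x",np.arctan2(hd[1],hd[0])); hd=c[0]-c[3]; print("y axis",np.arctan2(hd[1],hd[0]))
t=np.array([at_z(p,A(*q),.097+.024) for q in [(457,337),(460,411),(350,337),(352,420)]]);print("paddle\n",t.round(4))
b=np.array([at_z(p,B(*q),.061) for q in [(340,293),(631,265),(652,445),(362,478)]]);print("boxlid\n",b.round(4),b.mean(0))
print(np.linalg.norm(b-np.roll(b,1,0),axis=1))
print("bar",[at_z(p,B(*q),.056+.033).round(4) for q in [(484,318),(513,315),(522,415),(493,420)]])
b=np.array([at_z(p,B(*q),.0715) for q in [(320,283),(345,498),(633,264),(651,465)]]);print("rim\n",b.round(4))
for n,qs in dict(a=[(70,86),(137,80),(157,289),(90,296)],b=[(86,371),(153,368),(166,580),(97,584)]).items():
    r=np.array([at_z(p,B(*q),.016) for q in qs]);print(n,r.mean(0).round(4),np.linalg.norm(r-np.roll(r,1,0),axis=1).round(4))
    h=r[0]+r[1]-r[2]-r[3];print(np.arctan2(h[1],h[0]))
for n,qs in dict(a=[(92,123),(125,122),(136,222),(100,225)],b=[(107,415),(142,413),(148,515),(112,517)]).items():
    r=np.array([at_z(p,B(*q),.050) for q in qs]);print(n,r.mean(0).round(4),np.linalg.norm(r-np.roll(r,1,0),axis=1).round(4))
```

```text
lid corners
 [[0.677  0.3675 0.097 ]
 [0.683  0.1679 0.097 ]
 [0.3552 0.1519 0.097 ]
 [0.3475 0.3525 0.097 ]]
[0.51567483 0.25998114 0.097     ] [0.32989849 0.19970713 0.32814646 0.20073858]
yaw chest x 1.6052004464491492
y axis 0.04549879667645633
paddle
 [[0.5415 0.1415 0.121 ]
 [0.5001 0.1397 0.121 ]
 [0.5416 0.2012 0.121 ]
 [0.4952 0.1997 0.121 ]]
boxlid
 [[ 0.5748 -0.1223  0.061 ]
 [ 0.5914 -0.2936  0.061 ]
 [ 0.4854 -0.3036  0.061 ]
 [ 0.4663 -0.1338  0.061 ]] [ 0.52944239 -0.21332039  0.061     ]
[0.1091241  0.17213434 0.10645438 0.17081024]
bar [array([ 0.5562, -0.2008,  0.089 ]), array([ 0.558 , -0.2175,  0.089 ]), array([ 0.5005, -0.2216,  0.089 ]), array([ 0.4976, -0.2049,  0.089 ])]
rim
 [[ 0.5791 -0.1093  0.0715]
 [ 0.4541 -0.1223  0.0715]
 [ 0.5903 -0.2919  0.0715]
 [ 0.473  -0.2998  0.0715]]
a [0.6462 0.0085 0.016 ] [0.1298 0.0411 0.1293 0.0408]
0.09009988229615973
b [0.4708 0.0019 0.016 ] [0.1285 0.0405 0.128  0.0415]
0.052228616851011385
a [0.6483 0.0098 0.05  ] [0.0614 0.0196 0.0604 0.0214]
b [0.4748 0.0023 0.05  ] [0.06   0.0206 0.0601 0.0211]
```

Run:
```python
from h import *
p=camera_params("top"); ps=camera_params("side"); pw=camera_params("wrist")
A=lambda x,y:(195+x/5-.4,110+y/5-.4)
B=lambda x,y:(310+x/5-.4,110+y/5-.4)
S=lambda x,y:(240+x/4-.4,135+y/4-.4)
for a,s in [((67,108),(325,58)),((415,97),(435,125)),((440,672),(163,225)),((83,686),(55,148))]:
    print(tri([(p,A(*a)),(ps,S(*s))]).round(4), at_z(ps,S(*s),.097).round(4))
print("paddle tip corners side", [at_z(ps,S(*s),.124).round(4) for s in [(333,155),(295,165)]])
print("rasp tops side a,b",[at_z(ps,S(*s),.050).round(4) for s in [(506,240),(360,301)]])
print("bar top",at_z(ps,S(568,363),.089).round(4))
o,_=ray(pw,(320,200)); q=env.current_tool_rot(); print("cam in tool",rotm(q).T@(o-env.current_eef_pos()), "look",rotm(q).T@(-pw['view'][2,:3]))
# reach test for paddle grasp
c=np.array([.5157,.26]);th=1.613;u=np.array([np.cos(th),np.sin(th),0]);v=np.array([-np.sin(th),np.cos(th),0])
for f in [90,70,60,45,30,15,0,-15,-30,-45]:
    a=np.radians(f);app=u*np.sin(a)-np.array([0,0,1])*np.cos(a)
    for sg in (1,-1):
        P=np.array([*(c),0])-u*.109+np.array([0,0,.121]); P=P+app*.019
        P2=np.array([*(c),0])+u*.05+np.array([0,0,.28])+app*.019
        r=[solver.inverse_kinematics(X,quat(app,sg*v)) for X in (P,P2)]
        print(f,sg,[None if x is None else np.round(x,2) for x in r])
```

```text
[0.6805 0.3681 0.0901] [0.6745 0.3554 0.097 ]
[0.6826 0.1688 0.0942] [0.678  0.1651 0.097 ]
[0.3548 0.1522 0.0974] [0.3547 0.1531 0.097 ]
[0.3474 0.3542 0.0893] [0.3416 0.341  0.097 ]
paddle tip corners side [array([0.5303, 0.1326, 0.124 ]), array([0.4899, 0.1371, 0.124 ])]
rasp tops side a,b [array([0.6463, 0.0107, 0.05  ]), array([0.471 , 0.0047, 0.05  ])]
bar top [ 0.5233 -0.2156  0.089 ]
cam in tool [-0.08326858 -0.1434379   0.00139897] look [3.19150358e-01 9.47704046e-01 2.99134814e-04]
90 1 [array([-0.09,  0.89,  0.42,  1.9 , -1.47,  1.96, -1.91]), array([ 0.27,  0.5 , -0.34,  2.  , -1.46,  1.45, -2.25])]
90 -1 [array([ 0.07,  0.85,  0.23,  1.89, -1.39,  1.83,  1.2 ]), array([ 0.27,  0.5 , -0.34,  2.  , -1.46,  1.45,  0.9 ])]
70 1 [array([-0.42,  0.79,  0.81,  1.97, -1.46,  1.85, -2.01]), array([-0.75,  0.37,  0.82,  2.  , -1.47,  1.57, -2.43])]
70 -1 [array([-0.44,  0.8 ,  0.84,  1.97, -1.47,  1.87,  1.14]), array([-0.81,  0.39,  0.88,  2.  , -1.48,  1.6 ,  0.72])]
60 1 [array([-0.6 ,  0.77,  1.01,  1.99, -1.43,  1.8 , -2.07]), array([-1.11,  0.44,  1.22,  1.97, -1.42,  1.6 , 
[... 1046 characters left out ...]
,  0.22,  1.15,  2.58]), array([-0.73,  0.32, -0.  ,  1.44,  0.2 ,  1.55,  2.43])]
-15 -1 [array([-0.96,  0.31,  0.53,  1.85,  0.09,  1.12, -0.45]), array([-1.08,  0.34,  0.46,  1.46,  0.07,  1.52, -0.6 ])]
-30 1 [array([-0.68,  0.39,  0.05,  1.77,  0.43,  1.31,  2.38]), array([-0.78,  0.44, -0.06,  1.35,  0.39,  1.73,  2.33])]
-30 -1 [array([-1.09,  0.44,  0.57,  1.79,  0.24,  1.24, -0.6 ]), array([-1.15,  0.47,  0.46,  1.37,  0.21,  1.67, -0.66])]
-45 1 [array([-0.72,  0.53, -0.01,  1.69,  0.58,  1.5 ,  2.23]), array([-0.83,  0.57, -0.09,  1.26,  0.55,  1.92,  2.28])]
-45 -1 [array([-1.14,  0.58,  0.54,  1.72,  0.36,  1.38, -0.72]), array([-1.18,  0.6 ,  0.46,  1.29,  0.34,  1.82, -0.69])]
```

```bash
cat >> h.py <<'E'
C=np.array([.5157,.2600,0]);CT=1.613
U=np.array([np.cos(CT),np.sin(CT),0]);V=np.array([-np.sin(CT),np.cos(CT),0]);Z=np.array([0,0,1.])
def ch(x,y,z): return C+U*x+V*y+Z*z
def app(a): return U*np.sin(a)-Z*np.cos(a)
E
python3 - <<'E'
from h import *
a=np.radians(45); q=quat(app(a),-V)
tip=ch(-.108,0,.121)
print(tip)
env.movep(tip-app(a)*.25+Z*.1,q)
print(env.current_time())
env.movep(tip+app(a)*(.019-.09),q)
print(env.current_time(),env.current_eef_pos(),env.current_force())
p=snap("wrist","w1"); snap("side","s1")
print(proj(p,[tip,ch(-.1,.165,.097),ch(-.1,-.165,.097)]))
E
```

```text
[0.52025664 0.15209617 0.121     ]
2.7667
3.7833 [0.52344934 0.10125472 0.17240846] [-0.48412231 -0.53616242  0.29682844]
[[316.67326044 214.57902198]
 [100.67833967 217.48310299]
 [532.33664981 217.51943424]]
```

View pics/w1.png

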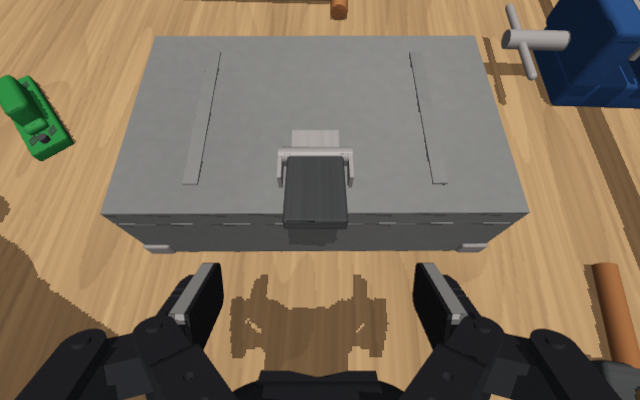

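View pics/s1.png

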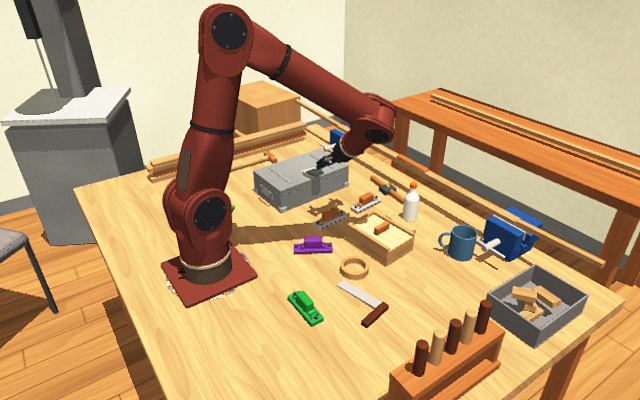

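Run:
```python
from h import *
from scipy.optimize import least_squares
p=camera_params("top"); pw=camera_params("wrist")
A=lambda x,y:(195+x/5-.4,110+y/5-.4)
L=np.array([(.1,-.165,.097),(-.1,-.165,.097),(-.1,.165,.097),(.1,.165,.097)])
to=np.array([A(67,108),A(415,97),A(440,672),A(83,686)])
wo=np.array([(476,37),(528,212),(103,213),(155,37)])
def f(s,wh,full=False):
    c=np.array([s[0],s[1],0]);t=s[2];R_=np.array([[np.cos(t),-np.sin(t),0],[np.sin(t),np.cos(t),0],[0,0,1]])
    X=L@R_.T+c; r=[]
    if 't' in wh:r.append(proj(p,X)-to)
    if 'w' in wh:r.append(proj(pw,X)-wo)
    return np.concatenate(r).ravel()
for wh in ['t','w','tw']:
    s=least_squares(f,[.5157,.26,1.613],args=(wh,)).x; print(wh,s,f(s,wh).round(1))
```

```text
t [0.51569413 0.25996494 1.61456308] [ 0.1  0.3  0.2 -0.7 -0.3  0.  -0.   0.3]
w [0.51502961 0.26364533 1.61526975] [-1.3 -1.1  1.7  0.3 -1.7  0.2  1.3 -0.9]
tw [0.51509451 0.26324317 1.61523283] [-1.   0.5 -1.  -0.5 -1.5  0.2 -1.2  0.6 -1.1 -0.8  1.9  0.8 -1.8  0.7
  1.2 -0.7]
```

```bash
sed -i 's/^C=.*/C=np.array([.5153,.2620,0]);CT=1.615/' h.py
cat >> h.py <<'E'
def lidpt(th,r,h):  # point in lid coords: r from hinge toward free edge, h above hinge line (lid normal)
    c,s=np.cos(th),np.sin(th)
    return ch(.1,0,.078)+U*(-r*c+h*s)+Z*(r*s+h*c)
def paddle(th,la,d=.054):  # grip pt with paddle lift la
    # pivot r=.155,h=.0315; rest angle
    b0=np.arctan2(.0115,np.sqrt(.054**2-.0115**2)); b=b0+la
    return lidpt(th,.155+d*np.cos(b),.0315+d*np.sin(b))
def st(tag=""): print(tag,round(env.current_time(),2),env.current_eef_pos().round(4),env.current_force().round(1),"op",round(env.current_opening(),4))
E
python3 - <<'E'
from h import *
a0=np.radians(45)
P=paddle(0,0); print(P)
env.movel(P+app(a0)*.019,0.12,rotation=quat(app(a0),-V)); st()
set_gripper(0.0); st("grip")
snap("wrist","w2")
for la in [.15,.3,.45,.6]:
    ap=app(a0-la); env.movel(paddle(0,la)+ap*.019,.06,rotation=quat(ap,-V)); st(la)
snap("wrist","w3")
E
```

```text
[0.52006189 0.15434401 0.121     ]
 4.8 [0.52   0.1671 0.108 ] [-0.1 -0.7  0.8] op 0.0854
grip 5.28 [0.5191 0.1671 0.108 ] [-5.  -4.5  5.4] op 0.0426
0.15 5.62 [0.519  0.1665 0.1134] [-2.8 -7.2 -1.6] op 0.0428
0.3 5.93 [0.5191 0.1677 0.1193] [-1.1 -5.1 -0.7] op 0.0427
0.45 6.25 [0.5188 0.1691 0.1248] [-2.7 -8.6  1. ] op 0.0426
0.6 6.57 [0.5187 0.1724 0.1304] [-4.2 -6.7  5.5] op 0.0427
```

View pics/w3.png

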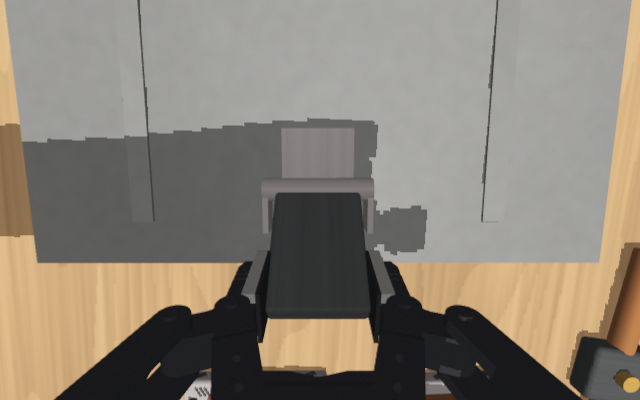

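Run:
```python
from h import *
a0=np.radians(45);la=.62
for th in [.06,.12,.25,.4,.55,.7,.85]:
    ap=app(a0-la-th); env.movel(paddle(th,la)+ap*.019,.08,rotation=quat(ap,-V)); st(th)
    if np.linalg.norm(env.current_force())>45: print("STOP"); break
snap("wrist","w4"); snap("side","s4")
```

```text
0.06 6.92 [0.5184 0.1778 0.1418] [-3.7 -1.   1.2] op 0.0427
0.12 7.22 [0.5182 0.1821 0.1523] [-1.8  5.4 -3.8] op 0.0426
0.25 7.69 [0.5178 0.1931 0.1751] [-4.4  5.2 -3.4] op 0.0426
0.4 8.21 [0.5171 0.2092 0.1989] [-4.9  6.4 -7.4] op 0.0426
0.55 8.72 [0.5162 0.2288 0.2202] [ -6.3   4.8 -10.2] op 0.0424
0.7 9.24 [0.5152 0.2514 0.2384] [ -7.6   3.  -10.6] op 0.0426
0.85 9.76 [0.5141 0.2764 0.2531] [ -9.8   1.6 -10.5] op 0.0424
```

View pics/w4.png

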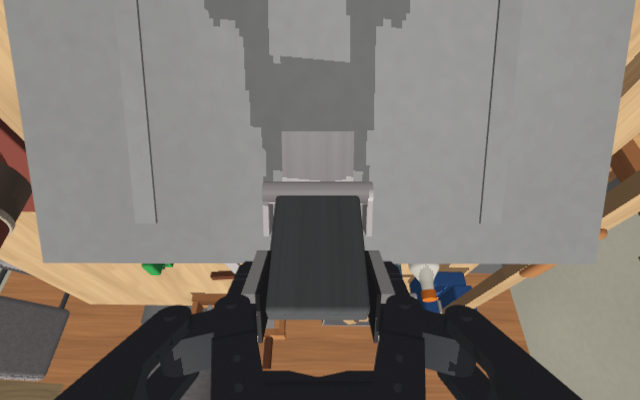

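View pics/s4.png

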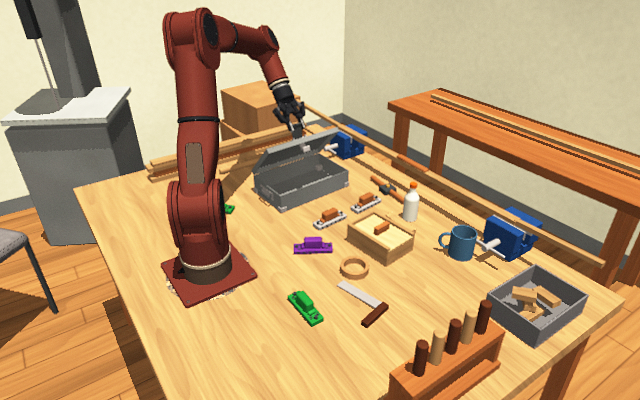

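Run:
```python
from h import *
a0=np.radians(45);la=.62
for th in [1.0,1.1]:
    ap=app(a0-la-th)
    try: env.movel(paddle(th,la)+ap*.019,.08,rotation=quat(ap,-V)); st(th); last=ap; T=th
    except env.PlanningError as e: print(th,e); break
set_gripper(.085); st("open")
env.movel(env.current_eef_pos()-last*.10,.25); st("back")
p=snap("top","t5"); snap("side","s5")
def g(th): return lidpt(th,.2,-.001)-U*.018-Z*.03+V*.075
for jaw in (U,-U,V):
    for th in (1.0,1.4,1.75):
        for X in (g(th)-U*.05,g(th)):
            r=solver.inverse_kinematics(X,quat(-Z,jaw)); print(jaw.round(),th,None if r is None else r.round(2))
```

```text
1.0 10.38 [0.5129 0.3034 0.2638] [-11.5  -0.6 -10.2] op 0.0424
1.1 10.77 [0.512  0.3221 0.2686] [-14.2  -2.1 -10.5] op 0.0425
open 11.26 [0.513  0.3233 0.2701] [-0.7 -0.6  0.7] op 0.0854
back 13.35 [0.5095 0.4035 0.3294] [-0.2  0.1 -0.9] op 0.0855
[-0.  1.  0.] 1.0 [-1.83 -0.21  1.24  1.93  0.21  1.29  0.96]
[-0.  1.  0.] 1.0 [-1.84 -0.02  1.29  1.89  0.02  1.26  1.06]
[-0.  1.  0.] 1.4 [-1.8   0.01  1.22  1.82 -0.01  1.32  1.04]
[-0.  1.  0.] 1.4 [-1.67  0.12  1.07  1.77 -0.11  1.32  1.04]
[-0.  1.  0.] 1.75 [-1.62  0.15  1.01  1.74 -0.13  1.32  1.03]
[-0.  1.  0.] 1.75 [-1.53  0.22  0.88  1.67 -0.17  1.33  0.99]
[ 0. -1. -0.] 1.0 [-1.65 -0.12  1.13  1.93  0.11  1.27 -2.09]
[ 0. -1. -0.] 1.0 [-1.94 -0.03  1.38  1.89  0.03  1.26 -2.1 ]
[ 0. -1. -0.] 1.4 [-1.96  0.    1.38  1.82 -0.    1.32 -2.1 ]
[ 0. -1. -0.] 1.4 [-1.79  0.16  1.23  1.77 -0.15  1.32 -2.05]
[ 0. -1. -0.] 1.75 [-1.78  0.21  1.23  1.74 -0.21  1.33 -2.04]
[ 0. -1. -0.] 1.75 [-1.77  0.34  1.23  1.68 -0.33  1.36 -2.02]
[-1. -0.  0.] 1.0 None
[-1. -0.  0.] 1.0 [ 0.47  0.15 -1.11  1.8   0.14  1.27  2.51]
[-1. -0.  0.] 1.4 [ 0.42  0.16 -1.12  1.74  0.14  1.34  2.46]
[-1. -0.  0.] 1.4 [ 0.28  0.24 -1.1   1.68  0.21  1.35  2.32]
[-1. -0.  0.] 1.75 [ 0.22  0.27 -1.1   1.66  0.24  1.36  2.27]
[-1. -0.  0.] 1.75 [ 0.1   0.35 -1.1   1.59  0.32  1.39  2.15]
```

View pics/t5.png

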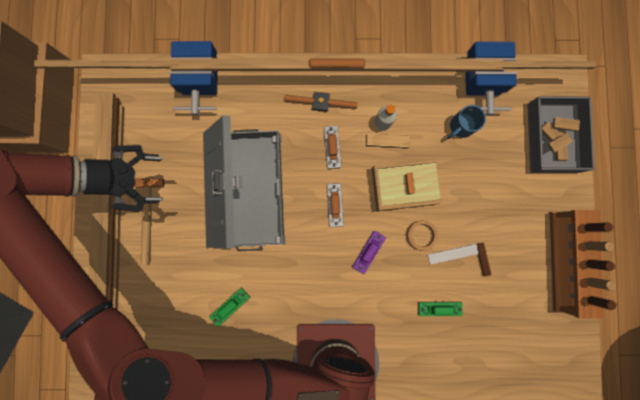

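View pics/s5.png

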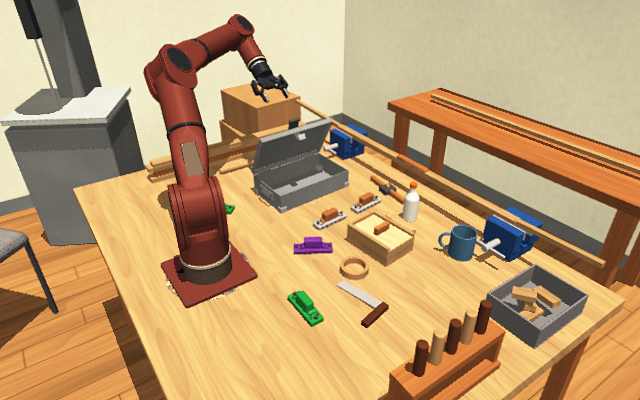

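Run:
```python
from h import *
def g(th): return lidpt(th,.2,-.001)-U*.018-Z*.03+V*.07
q=quat(-Z,U)
env.movel(env.current_eef_pos()+Z*.12,.3)
X=g(1.05)-U*.06
env.movep(np.array([X[0],X[1],.42]),q); st("above")
set_gripper(0.0)
env.movel(X,.2); st()
snap("side","s6")
for th in [1.1,1.25,1.4,1.55,1.65,1.72,1.78]:
    h=env.movel(g(th),.07,f_stop=30); st((th,h))
    if h: break
snap("side","s7");snap("top","t7")
```

```text
Traceback (most recent call last):
plant.PlanningError: the arm cannot follow that straight line within its joint ranges
```

Run:
```python
from h import *
def g(th): return lidpt(th,.2,-.001)-U*.018-Z*.03+V*.07
q=quat(-Z,U)
print(env.current_joint_positions().round(2))
X=g(1.05)-U*.06
env.movep(env.current_eef_pos()+Z*.1,quat(app(-.6),-V)); st()
env.movep(np.array([X[0],X[1],.42]),q); st("above")
print(env.current_joint_positions().round(2))
set_gripper(0.0)
env.movel(X,.2); st()
snap("side","s6")
for th in [1.1,1.25,1.4,1.55,1.65,1.72,1.78]:
    h=env.movel(g(th),.07,f_stop=30); st((th,h))
    if h: break
snap("side","s7");snap("top","t7")
```

```text
[-1.37  0.96  0.94  0.87  0.1   2.09 -0.43]Traceback (most recent call last):
  File "<stdin>", line 6, in <module>
plant.PlanningError: the arm cannot take that pose within its joint ranges
```

Run:
```python
from h import *
def g(th): return lidpt(th,.2,-.001)-U*.018-Z*.03+V*.07
X=g(1.05)-U*.06
e=env.current_eef_pos(); j=env.current_joint_positions()
for z in (.34,.36,.38,.42):
  for a in (-.5,-.25,0,.25):
    r=solver.inverse_kinematics(np.array([e[0],e[1],z]),quat(app(a),-V)); print(z,a,None if r is None else (r-j).round(2))
for z in (.3,.34,.38,.42):
    r=solver.inverse_kinematics(np.array([X[0],X[1],z]),quat(-Z,U)); print(z,None if r is None else (r).round(2))
```

```text
0.34 -0.5 [-0.01 -0.26 -0.03  0.17 -0.2  -0.2  -0.07]
0.34 -0.25 [-0.01 -0.42 -0.04  0.3  -0.3  -0.36 -0.07]
0.34 0 [ 0.01 -0.57 -0.06  0.45 -0.4  -0.52 -0.04]
0.34 0.25 [ 0.05 -0.7  -0.07  0.6  -0.53 -0.68  0.04]
0.36 -0.5 [ 0.   -0.26 -0.02  0.13 -0.2  -0.17 -0.06]
0.36 -0.25 [ 0.   -0.42 -0.04  0.26 -0.3  -0.32 -0.07]
0.36 0 [ 0.01 -0.57 -0.05  0.41 -0.4  -0.48 -0.04]
0.36 0.25 [ 0.05 -0.7  -0.07  0.56 -0.52 -0.64  0.03]
0.38 -0.5 [ 0.02 -0.26 -0.02  0.08 -0.19 -0.13 -0.05]
0.38 -0.25 [ 0.01 -0.42 -0.04  0.22 -0.3  -0.28 -0.06]
0.38 0 [ 0.02 -0.57 -0.05  0.37 -0.4  -0.44 -0.04]
0.38 0.25 [ 0.05 -0.7  -0.06  0.52 -0.52 -0.6   0.02]
0.42 -0.5 [ 0.05 -0.26 -0.01 -0.02 -0.2  -0.05 -0.02]
0.42 -0.25 [ 0.05 -0.41 -0.03  0.12 -0.31 -0.19 -0.05]
0.42 0 [ 0.05 -0.56 -0.05  0.28 -0.41 -0.36 -0.05]
0.42 0.25 [ 0.06 -0.7  -0.06  0.44 -0.53 -0.52  0.01]
0.3 [-1.76 -0.25  1.12  1.79  0.23  1.47  0.94]
0.34 [-1.75 -0.26  1.09  1.71  0.23  1.55  0.94]
0.38 [-1.8  -0.29  1.09  1.64  0.26  1.64  0.91]
0.42 [-1.89 -0.33  1.11  1.55  0.3   1.73  0.86]
```

```bash
cat > push.py <<'E'
from h import *
def g(th): return lidpt(th,.2,-.001)-U*.018-Z*.03+V*.07
q=quat(-Z,U)
X=g(1.05)-U*.06; e=env.current_eef_pos()
env.movep(np.array([e[0],e[1],.42]),quat(app(0),-V)); st()
env.movep(np.array([X[0],X[1],.38]),q); st("above")
set_gripper(0.0)
env.movel(X,.2); st()
snap("side","s6")
for th in [1.1,1.25,1.4,1.55,1.65,1.72,1.78]:
    h=env.movel(g(th),.07,f_stop=30); st((th,h))
    if h: break
snap("side","s7");snap("top","t7")
E
python3 push.py
```

```text
14.23 [0.5085 0.4043 0.4187] [-1.7  0.3 -0.9] op 0.085
above 15.61 [0.4488 0.1818 0.3796] [-0.3 -0.3  0.4] op 0.0848
 17.32 [0.4493 0.1808 0.2219] [-0.3 -0.9  0.4] op 0.0001
(1.1, False) 18.5 [0.446  0.249  0.2258] [ 0.7 -0.1  0.2] op -0.0002
(1.25, False) 19.07 [0.4448 0.2768 0.2377] [-0.  -1.9  1.4] op 0.0001
(1.4, False) 19.65 [0.4431 0.3061 0.2447] [-0.3 -0.8 -0.9] op 0.0001
(1.55, False) 20.23 [0.4418 0.3358 0.2478] [ 0.2 -0.7  0.5] op 0.0003
(1.65, False) 20.66 [0.4409 0.3559 0.2473] [ 0.2  1.2 -0.1] op 0.0001
(1.72, False) 21.01 [0.4403 0.3698 0.2458] [ 0.1 -1.   0.1] op 0.0
(1.78, False) 21.33 [0.4406 0.3792 0.2439] [-1.1 -9.7  4.7] op 0.0001
```

View pics/s7.png

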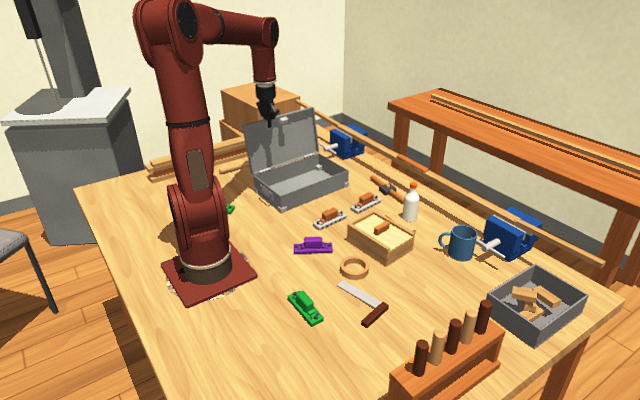

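View pics/t7.png

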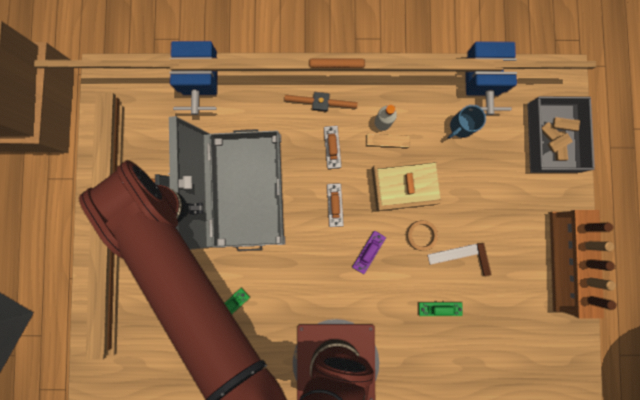

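Run:
```python
from h import *
for i in range(3):
    h=env.movel(env.current_eef_pos()+U*.012,.03,f_stop=14); st(h)
    if h: break
snap("side","s8")
crop("side","x",0,0,1,1,1) if 0 else None
a=cv2.imread("pics/s6.png")[70:230,210:380];b=cv2.imread("pics/s8.png")[70:230,210:380]
cv2.imwrite("pics/cmp8.png",cv2.resize(np.hstack([a,b]),None,fx=2.3,fy=2.3,interpolation=cv2.INTER_CUBIC))
```

```text
True 21.66 [0.4406 0.3788 0.2434] [-0.9 -2.1  1.7] op -0.0002
```

View pics/cmp8.png

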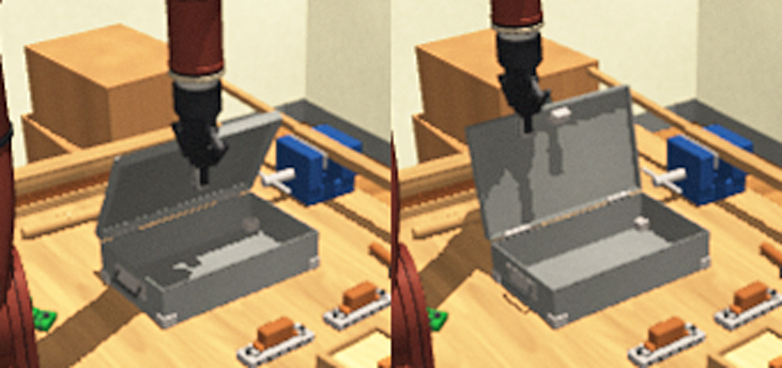

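Run:
```python
from h import *
def g(th): return lidpt(th,.2,-.001)-U*.018-Z*.03+V*.07
print(g(1.75))
h=env.movel(env.current_eef_pos()+U*.015,.02,f_stop=25); st(h)
q=env.current_eef_pos()
env.movel(q-U*.06,.2);st()
# next: over box pick
p=snap("side","s9"); pt=snap("top","t9")
for th in (1.65,1.7,1.75,1.8):
    print(th,proj(p,[lidpt(th,.2,-.001)-V*.165,lidpt(th,.2,-.001)+V*.165]).round(1))
crop("s9","s9c",220,90,150,110,5)
```

```text
[0.44021303 0.37545801 0.24497544]
True 22.12 [0.4407 0.3785 0.2427] [ 0.3 -1.9  2.1] op -0.0002
 22.57 [0.4432 0.3186 0.2429] [-0.7  0.1 -0.4] op -0.0002
1.65 [[316.9 107.2]
 [246.8 126.3]]
1.7 [[315.5 106.8]
 [245.5 125.8]]
1.75 [[314.1 106.4]
 [244.2 125.3]]
1.8 [[312.7 106.2]
 [243.  125. ]]
```

View pics/s9c.png

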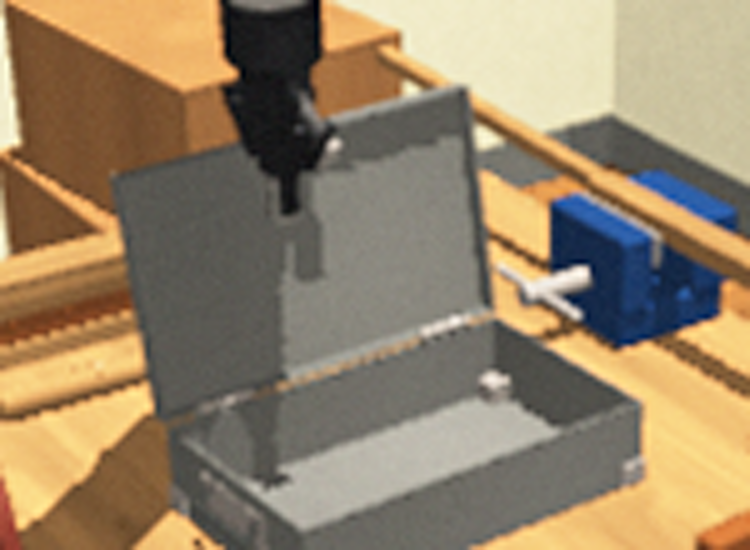

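```bash
cat >> h.py <<'E'
B0=np.array([.5275,-.2125,0]);BT=np.pi/2+.10
BX=np.array([np.cos(BT),np.sin(BT),0]);BY=np.array([-np.sin(BT),np.cos(BT),0])
def bx(x,y,z): return B0+BX*x+BY*y+Z*z
E
python3 - <<'E'
from h import *
env.movel(env.current_eef_pos()*[1,1,0]-U*.05+Z*.33,.3)
for s in (1,-1):
    for X in (bx(0,0,.06),bx(-.22,0,.02)):
        r=solver.inverse_kinematics(X,quat(-Z,s*BX));print(s,None if r is None else r.round(2))
E
```

```text
1 [-0.21  0.37  0.62  1.88 -0.26  0.97  2.19]
1 [ 0.17  0.68  0.62  1.56 -0.43  1.04  2.58]
-1 [-0.6   0.62  1.19  1.89 -0.66  1.09 -0.62]
-1 [-0.13  0.98  1.2   1.58 -0.95  1.26 -0.24]
```

Run:
```python
from h import *
q=quat(-Z,-BX)
env.movep(bx(0,0,.20),q); st()
print(env.current_joint_positions().round(2))
set_gripper(.06)
p=snap("wrist","w10")
L=[bx(0,0,.089),bx(.009,.03,.089),bx(-.009,.03,.089),bx(.009,-.03,.089),bx(-.009,-.03,.089),bx(.091,.066,.0715),bx(-.091,.066,.0715),bx(.091,-.066,.0715),bx(-.091,-.066,.0715)]
uv=proj(p,L);print(uv.round(1))
im=cv2.imread("pics/w10.png")
for a in uv: cv2.circle(im,tuple(int(v) for v in a),2,(255,0,255),-1)
cv2.imwrite("pics/w10m.png",im)
```

```text
24.99 [ 0.528  -0.2113  0.1997] [-0.6  0.9 -0.1] op 0.0
[-0.65  0.35  1.18  1.75 -0.34  1.27 -0.86]
[[319.9 193.2]
 [309.  227.7]
 [330.7 227.7]
 [308.3 156.3]
 [331.7 156.3]
 [220.1 256.1]
 [419.2 256.2]
 [204.4 106.6]
 [435.6 106.7]]
```

View pics/w10m.png

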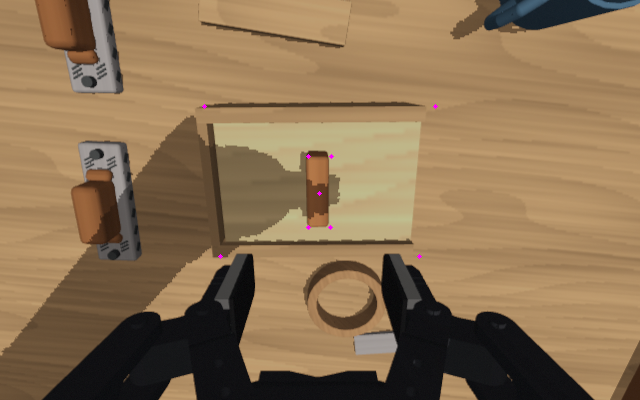

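Run:
```python
from h import *
q=quat(-Z,-BX)
X=bx(.0015,0,0)
env.movel(X+Z*.066,.15,rotation=q); st()
set_gripper(0.0); st("grip")
y0=env.current_eef_pos()
h=env.movel(y0-BX*.06,.1,f_stop=25); st(h)
if not h:
    h=env.movel(y0-BX*.182,.12,f_stop=25); st(h)
snap("top","t11"); snap("side","s11");
```

```text
26.68 [ 0.5279 -0.2114  0.0668] [-0.3 -0.3 -0.2] op 0.0601
grip 27.14 [ 0.5278 -0.2111  0.0667] [-1.4  0.7  5.7] op 0.0166
False 27.89 [ 0.5338 -0.2706  0.0667] [-0.8 -0.6  1.6] op 0.017
False 29.06 [ 0.5462 -0.3911  0.0664] [ 0.3 -0.  -0.8] op 0.0166
```

View pics/t11.png

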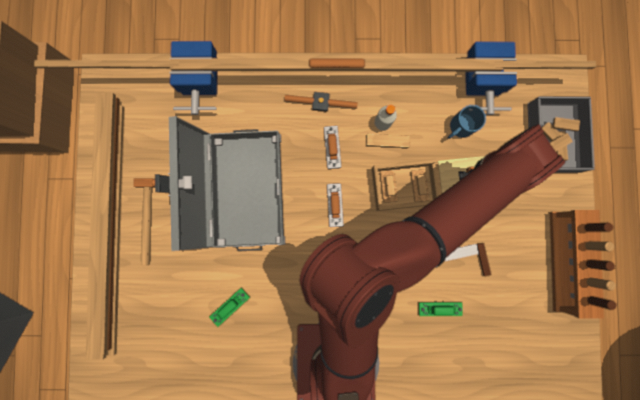

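View pics/s11.png

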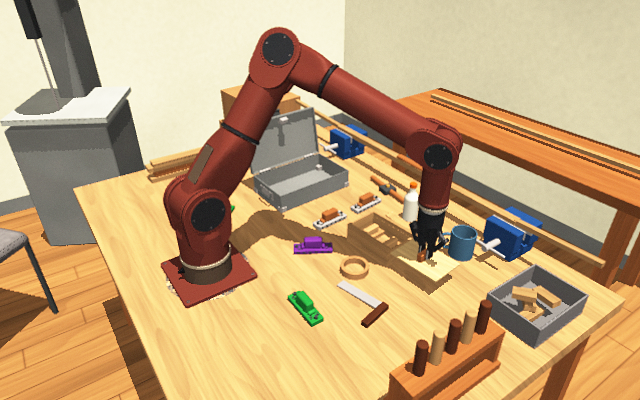

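Run:
```python
from h import *
p=camera_params("top")
print("mug",at_z(p,(467,122),.09),at_z(p,(450,138),.05),"square",at_z(p,(477,246),.01),at_z(p,(482,243),.01), "tape",at_z(p,(421,222),.024))
e=env.current_eef_pos()
env.movel(e-BX*.05+np.array([-.018,0,.004]),.12); st()
e=env.current_eef_pos()
h=env.movel(e*[1,1,0]+Z*.0105,.08,f_stop=6); st(h)
```

```text
mug [ 0.70550014 -0.3792779   0.09      ] [ 0.66704361 -0.34080703  0.05      ] square [ 0.345901   -0.42689317  0.01      ] [ 0.35485569 -0.44233284  0.01      ] tape [ 0.41815003 -0.2554148   0.024     ]
 29.73 [ 0.5334 -0.4405  0.0704] [ 0.5  0.  -1.3] op 0.0169
True 30.43 [ 0.5326 -0.4395  0.0106] [0.4 0.1 4.2] op 0.0168
```

Run:
```python
from h import *
q=quat(-Z,-BX)
set_gripper(.045); st()
env.movel(env.current_eef_pos()+Z*.14,.25)
env.movep(bx(.006,0,.20),q); st()
p=snap("wrist","w12"); snap("top","t12"); snap("side","s12")
uv=proj(p,[bx(.0065+d,y,.049) for d in (-.047,0,.047) for y in (-.03,.03)]);print(uv.round(1))
im=cv2.imread("pics/w12.png")
for a in uv: cv2.circle(im,tuple(int(v) for v in a),2,(255,0,255),-1)
cv2.imwrite("pics/w12m.png",im)
```

```text
30.82 [ 0.5323 -0.439   0.0101] [-0.9 -0.1  0.5] op 0.0452
 32.47 [ 0.5267 -0.2073  0.1997] [-0.5  0.4  0.1] op 0.045
[[371.3 146.8]
 [368.  210.2]
 [318.2 146.8]
 [318.1 210.2]
 [265.  146.8]
 [268.3 210.3]]
```

View pics/w12m.png

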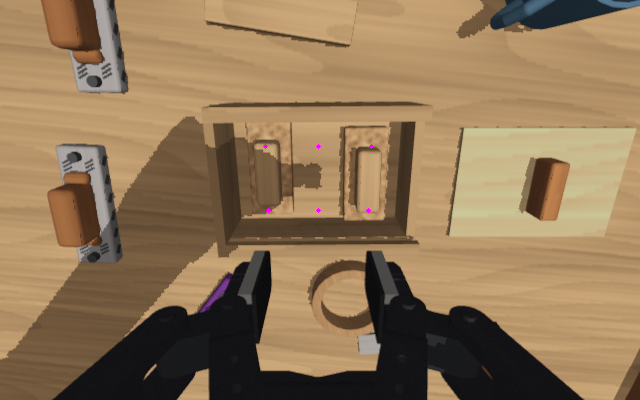

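View pics/s12.png

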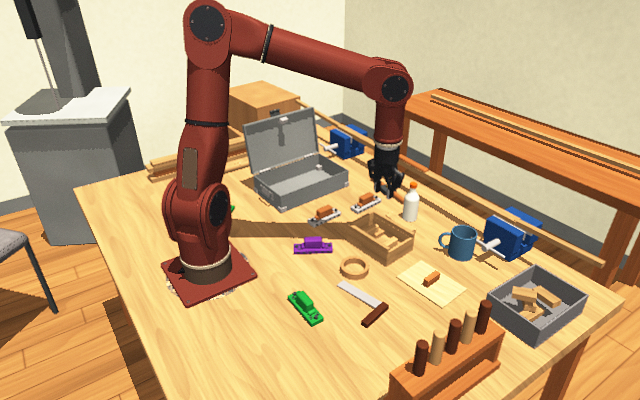

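View pics/t12.png

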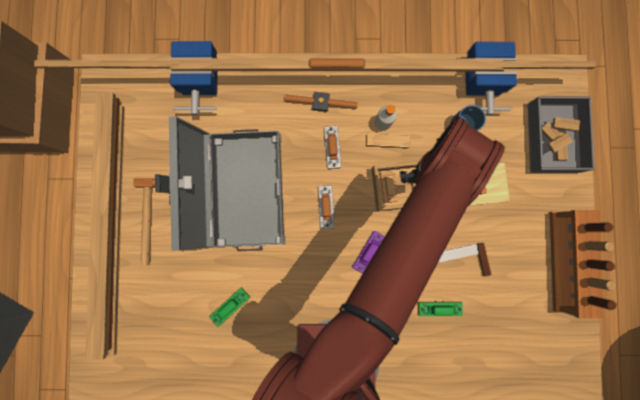

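```bash
cat >> h.py <<'E'
def pick(X,q,tz,open_,hi,fs=10):
    """X xy world, tz TCP z"""
    env.movep(np.array([X[0],X[1],hi]),q); set_gripper(open_)
    h=env.movel(np.array([X[0],X[1],tz]),.12,f_stop=fs); st(("down",h))
    if h: return False
    set_gripper(0.0); st("grip")
    env.movel(np.array([X[0],X[1],hi]),.15); st("up")
    return True
def place(X,q,tz,hi,open_=.042,fs=6):
    e=env.current_eef_pos()
    env.movel(np.array([X[0],X[1],hi]),.25,rotation=q); st("over")
    env.movel(np.array([X[0],X[1],tz+.02]),.15)
    h=env.movel(np.array([X[0],X[1],tz-.003]),.03,f_stop=fs); st(("placed",h))
    set_gripper(open_)
    env.movel(np.array([X[0],X[1],hi]),.2); st("clear")
QB=quat(-Z,-BX);QC=quat(-Z,-U)
E
python3 - <<'E'
from h import *
X=bx(.0065+.046-.003,-.004,0)
ok=pick(X,QB,.026,.036,.15)
print(ok)
snap("wrist","w13")
E
```

```text
('down', True) 34.21 [ 0.5257 -0.1628  0.0287] [-2.2  0.4 10.5] op 0.0358
False
```

View pics/w13.png

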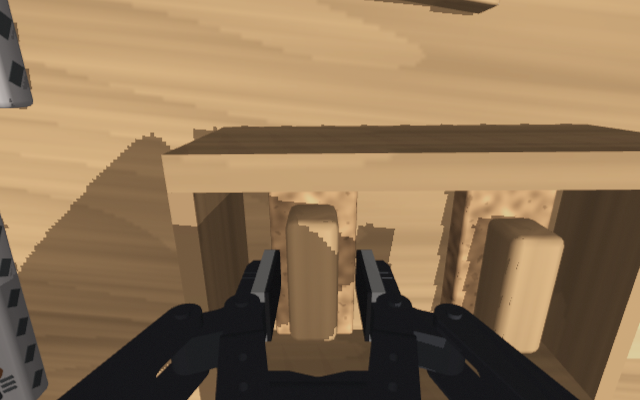

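Run:
```python
from h import *
e=env.current_eef_pos()
env.movel(e+Z*.0015,.05); st()
set_gripper(0.0); st("grip")
env.movel(np.array([e[0],e[1],.15]),.15); st("up")
snap("wrist","w14")
```

```text
34.51 [ 0.5258 -0.1628  0.0301] [ 0.2 -0.1 -0.5] op 0.0359
grip 34.78 [ 0.5257 -0.1628  0.0302] [-0.1  0.5  2.2] op 0.0205
up 35.73 [ 0.5252 -0.1624  0.1492] [-1.5  0.5 -1.4] op 0.0208
```

View pics/w14.png

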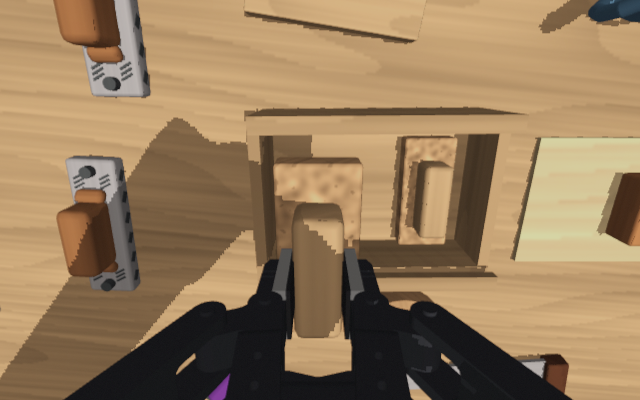

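Run:
```python
from h import *
for y in (-.08,.08):
    for x in (-.04,.035):
        r=solver.inverse_kinematics(ch(x,y,.03),QC);print(x,y,None if r is None else r.round(2))
place(ch(.035,-.08,0),QC,.0272,.16)
snap("wrist","w15")
X=bx(.0065-.046+.002,.0025,0)
ok=pick(X,QB,.029,.036,.15)
print(ok)
snap("wrist","w16")
```

```text
-0.04 -0.08 [-1.09  0.66  0.9   1.73 -0.58  1.05 -1.51]
0.035 -0.08 [-1.16  0.7   0.89  1.66 -0.61  1.08 -1.62]
-0.04 0.08 [-1.56  0.47  1.21  2.1  -0.56  0.94 -1.57]
0.035 0.08 [-1.61  0.54  1.15  2.02 -0.6   0.97 -1.68]
over 37.81 [0.5939 0.2991 0.1602] [-0.4  0.6 -0.5] op 0.0207
('placed', True) 39.35 [0.5934 0.3005 0.0272] [-1.  -1.2  6.3] op 0.0206
clear 40.51 [0.593  0.3005 0.1588] [0.1 0.  0.1] op 0.0418
('down', False) 43.95 [ 0.5292 -0.2504  0.0297] [-0.7 -0.8  0.3] op 0.0358
grip 44.23 [ 0.5294 -0.2505  0.03  ] [-0.7  0.3  5.5] op 0.021
up 45.18 [ 0.5283 -0.2496  0.1491] [-0.   0.2 -1.2] op 0.0205
True
```

View pics/w15.png

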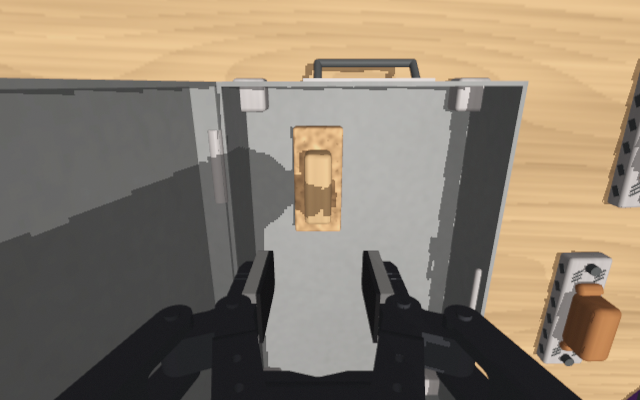

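View pics/w16.png

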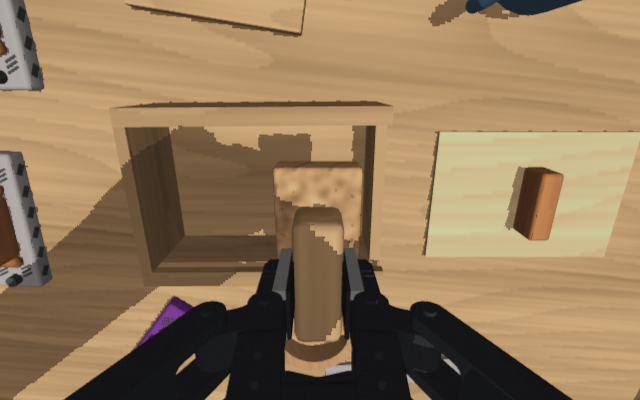

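Run:
```python
from h import *
place(ch(.035,.08,0),QC,.0272,.16)
snap("wrist","w17"); snap("top","t17")
q=quat(-Z,-np.array([0,1,0]))
env.movep(np.array([.5,.005,.22]),q); st()
p=snap("wrist","w18")
im=cv2.imread("pics/t17.png"); 
crop("t17","t17c",310,110,100,150,5)
```

```text
over 47.59 [0.4342 0.2925 0.1601] [ 1.5  0.  -1.1] op 0.0209
('placed', True) 49.14 [0.4336 0.2934 0.027 ] [-3.2 -1.8  8.4] op 0.021
clear 50.3 [0.4331 0.2934 0.159 ] [-0.1  0.2  0.2] op 0.042
 51.56 [0.4999 0.0068 0.2197] [-0.3  0.5  0.8] op 0.042
```

View pics/w17.png

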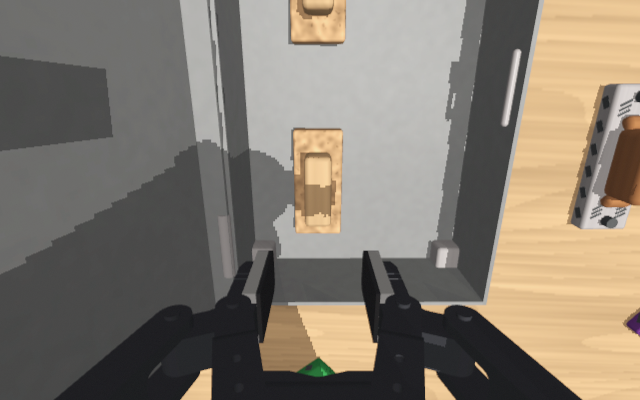

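View pics/t17c.png

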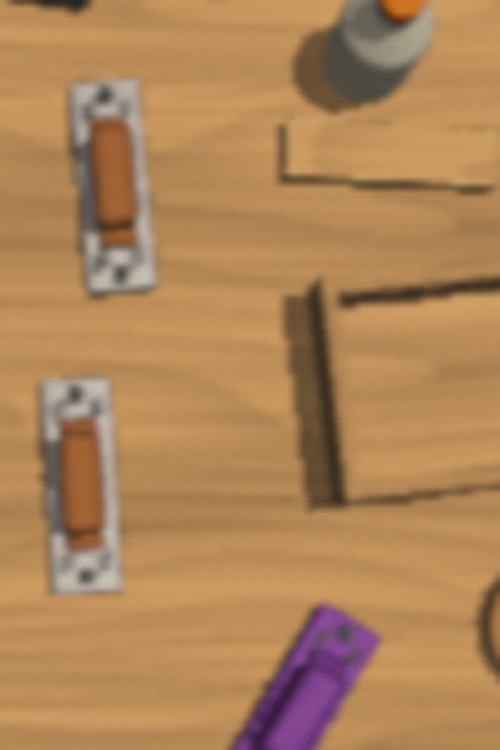

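View pics/w18.png

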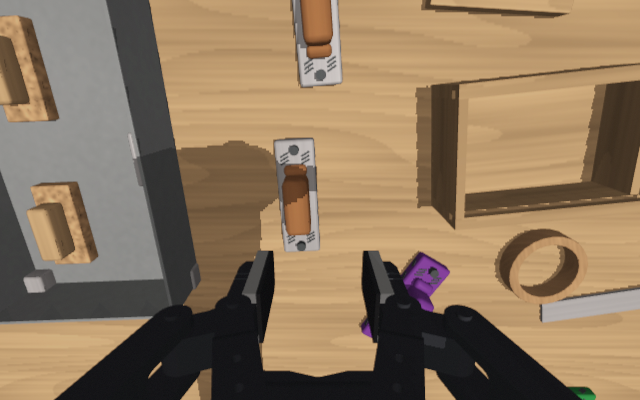

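Run:
```python
from h import *
p=camera_params("top");pw=camera_params("wrist")
B=lambda x,y:(310+x/5-.4,110+y/5-.4)
def rep(n,p,qs):
    r=np.array([at_z(p,q,.016) for q in qs]);h=r[0]+r[1]-r[2]-r[3]
    print(n,r.mean(0).round(4),np.linalg.norm(r-np.roll(r,1,0),axis=1).round(4),np.arctan2(h[1],h[0]).round(4))
rep("a top",p,[B(*q) for q in [(70,86),(137,80),(157,289),(90,296)]])
rep("b top",p,[B(*q) for q in [(40,381),(108,378),(122,590),(55,594)]])
rep("b wr",pw,[(275,140),(313,138),(320,248),(284,252)])
print("a wr lower corners",at_z(pw,(301,87),.016),at_z(pw,(342,83),.016))
print([at_z(p,B(*q),.016) for q in [(157,289),(90,296)]])
```

```text
a top [0.6462 0.0085 0.016 ] [0.1298 0.0411 0.1293 0.0408] 0.0901
b top [0.4648 0.0285 0.016 ] [0.1286 0.0411 0.128  0.0402] 0.0655
b wr [0.4645 0.0299 0.016 ] [0.1298 0.0395 0.1268 0.0421] 0.0525
a wr lower corners [0.57974006 0.02537332 0.016     ] [ 0.58360136 -0.01497682  0.016     ]
[array([ 0.58384953, -0.01766102,  0.016     ]), array([0.5796011 , 0.02293801, 0.016     ])]
```

Run:
```python
from h import *
def qr(yaw): return quat(-Z,[np.sin(yaw),-np.cos(yaw),0])
X=np.array([.4646,.029])
ok=pick(X,qr(.06),.022,.055,.16); print(ok)
if ok:
    place(ch(-.04,.08,0),QC,.025,.16,open_=.046)
    snap("wrist","w19"); snap("top","t19")
```

```text
('down', False) 53.58 [0.4651 0.0291 0.0226] [0. 0. 0.] op 0.0551
grip 53.96 [0.465  0.0293 0.0226] [-1.3 -0.1  6.5] op 0.025
up 55.02 [0.464  0.0289 0.1593] [-0.2 -0.2 -2.7] op 0.0249
True
over 55.94 [0.4376 0.2164 0.1597] [ 0.4 -0.4 -2.5] op 0.0253
('placed', True) 57.49 [0.4369 0.2185 0.0256] [-2.5 -2.  10. ] op 0.0253
clear 58.65 [0.4365 0.2184 0.1591] [-0.4  0.8  0.2] op 0.0461
```

View pics/w19.png

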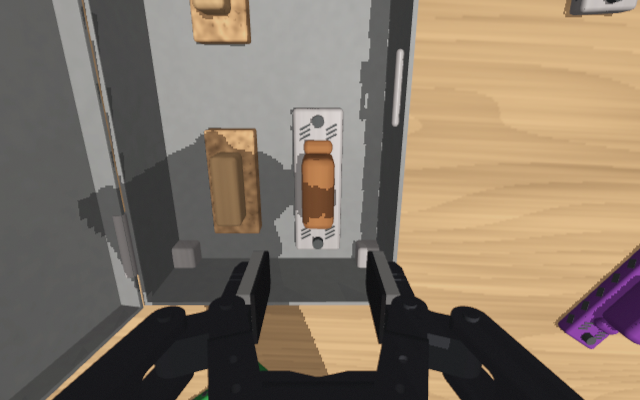

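View pics/t19.png

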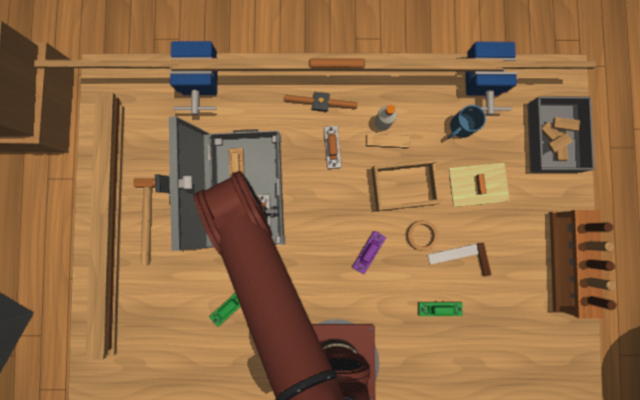

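Run:
```python
from h import *
def qr(yaw): return quat(-Z,[np.sin(yaw),-np.cos(yaw),0])
X=np.array([.6465,.0098])
env.movel(np.array([.5,.1,.17]),.25)
ok=pick(X,qr(.09),.022,.055,.16); print(ok)
if ok:
    place(ch(-.04,-.08,0),QC,.025,.16,open_=.046)
    snap("wrist","w20")
    env.movep(ch(-.03,0,.30),QC); st()
    snap("wrist","w21"); snap("side","s21")
```

```text
('down', False) 61.73 [0.6471 0.0097 0.0228] [0.4 0.1 0.9] op 0.0547
grip 62.09 [0.6469 0.0097 0.0227] [-0.6  0.   5.7] op 0.0249
up 63.16 [0.6459 0.01   0.1589] [-0.1  0.1 -4.9] op 0.025
True
over 64.19 [0.5973 0.2233 0.1601] [ 0.7 -0.5 -3.4] op 0.025
('placed', True) 65.73 [0.5968 0.2256 0.0257] [-1.5 -0.2  5.7] op 0.0252
clear 66.89 [0.5963 0.2257 0.1588] [-0.7 -1.  -0. ] op 0.0461
 67.63 [0.5161 0.2326 0.2988] [ 0.7 -0.2 -0. ] op 0.0461
```

View pics/w21.png

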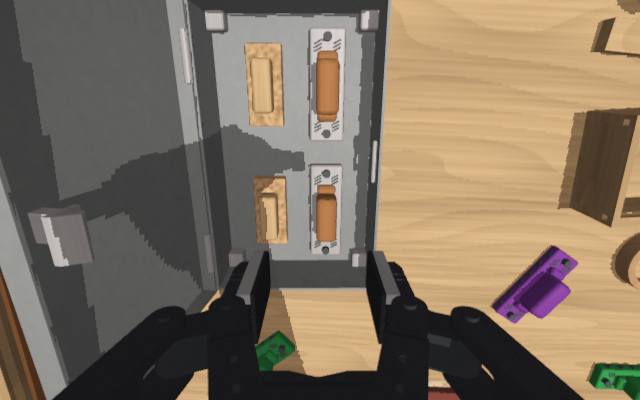

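View pics/s21.png

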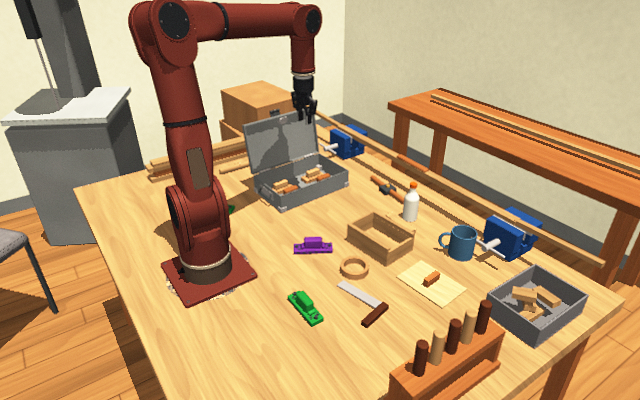

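```bash
cat > close.py <<'E'
from h import *
def g(th,r=.188): return lidpt(th,r,.019)+U*.015+V*.08
E
python3 - <<'E'
from close import *
for th in (1.75,1.4,1.0,.6,.3,0):
    r=solver.inverse_kinematics(g(th),QC);print(th,g(th).round(3),None if r is None else r.round(2))
S=g(1.75)+U*.035
for z in (.34,.36,.40):
    for X in (S*[1,1,0]+Z*z, ch(-.03,.08,z)):
        r=solver.inverse_kinematics(X,QC);print(z,None if r is None else r.round(2))
E
```

```text
1.75 [0.428 0.426 0.26 ] [-1.72  0.38  1.14  1.58 -0.35  1.4  -2.08]
1.4 [0.431 0.36  0.266] [-1.79  0.26  1.22  1.67 -0.25  1.38 -2.06]
1.0 [0.434 0.288 0.246] [-1.87  0.09  1.29  1.8  -0.09  1.32 -2.08]
0.6 [0.437 0.229 0.2  ] [-1.87 -0.02  1.32  1.92  0.02  1.22 -2.09]
0.3 [0.438 0.2   0.152] [-1.78  0.06  1.33  2.01 -0.07  1.12 -1.95]
0 [0.439 0.186 0.097] [-1.67  0.26  1.33  2.08 -0.3   1.02 -1.71]
0.34 [-1.7   0.42  1.14  1.38 -0.38  1.58 -2.12]
0.34 [-2.03 -0.36  1.18  1.7   0.33  1.58 -2.39]
0.36 [-1.69  0.42  1.15  1.34 -0.38  1.61 -2.12]
0.36 [-2.02 -0.34  1.17  1.66  0.31  1.62 -2.38]
0.4 [-1.67  0.42  1.16  1.26 -0.39  1.7  -2.12]
0.4 [-1.9  -0.24  1.13  1.58  0.22  1.66 -2.28]
```

Run:
```python
from close import *
set_gripper(0.0)
env.movep(ch(-.03,.05,.38),QC)
S=g(1.75,.178)+U*.035
env.movep(S*[1,1,0]+Z*.38,QC); st("behind")
env.movel(S,.2); st()
snap("side","s22")
for th in [1.7,1.55,1.4,1.2,1.0,.8]:
    h=env.movel(g(th,.18),.08,f_stop=25); st((th,h))
    if h: break
snap("side","s23"); snap("top","t23")
```

```text
behind 69.7 [0.4283 0.4565 0.3798] [ 0.2 -1.8 -0.2] op 0.0002
 70.5 [0.4272 0.4586 0.2514] [-0.3 -0.5  0.1] op 0.0002
(1.7, False) 71.24 [0.4286 0.4147 0.2545] [-0.1  1.   0.5] op -0.0001
(1.55, False) 71.73 [0.4295 0.3881 0.2581] [ 0.5 -0.2  0.3] op -0.0002
(1.4, False) 72.22 [0.4309 0.3613 0.2585] [ 0.4  0.4 -0.2] op 0.0001
(1.2, False) 72.83 [0.4324 0.3256 0.2526] [ 0.6 -0.1 -0.5] op -0.0003
(1.0, False) 73.42 [0.4338 0.2919 0.2396] [0.1 0.7 0.7] op 0.0001
(0.8, False) 74.03 [0.435  0.2615 0.2203] [ 0.4 -0.1  0.5] op 0.0001
```

View pics/s23.png

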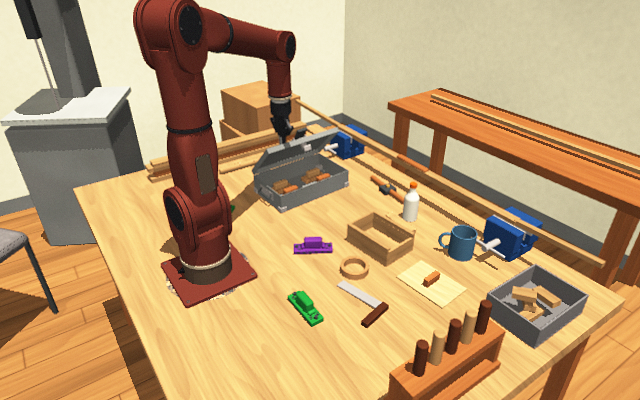

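View pics/t23.png

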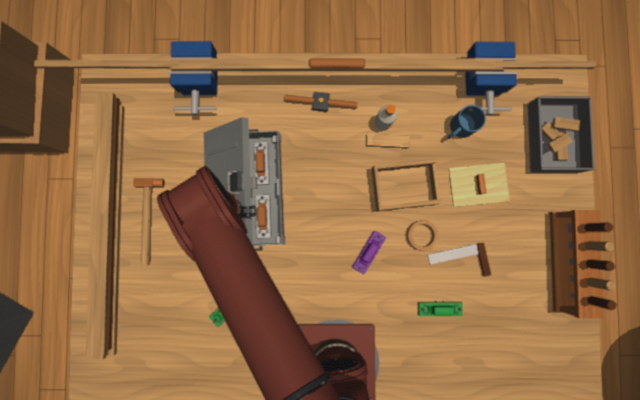

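Run:
```python
from close import *
for th in [.6,.45,.3,.2,.13]:
    h=env.movel(g(th,.186),.06,f_stop=25); st((th,h))
    if h: break
snap("side","s24")
crop("side","x",0,0,1,1,1) if 0 else crop("s24","s24c",230,110,160,120,5)
```

```text
(0.6, False) 74.91 [0.4366 0.2302 0.1986] [ 0.1 -0.3  0. ] op -0.0002
(0.45, False) 75.53 [0.437  0.2139 0.1757] [-0.2  0.   0.1] op -0.0005
(0.3, False) 76.14 [0.4376 0.201  0.1508] [0.2 0.7 0.4] op 0.0002
(0.2, False) 76.6 [0.4379 0.1945 0.1331] [-0.1 -0.1  0.8] op 0.0
(0.13, False) 76.97 [0.4381 0.1912 0.1207] [-0.4 -0.4  0.6] op -0.0001
```

View pics/s24c.png

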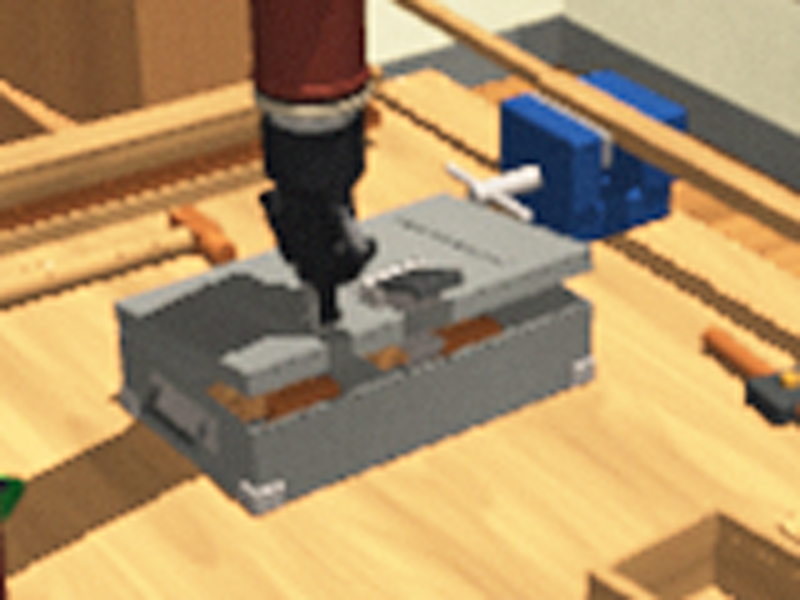

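Run:
```python
from close import *
e=env.current_eef_pos()
env.movel(e+Z*.012,.1); env.movel(e+Z*.012-U*.014,.1); st()
e=env.current_eef_pos()
for z in [.12,.116,.112,.108,.105,.102,.100,.098,.096,.0945]:
    h=env.movel(e*[1,1,0]+Z*z,.03,f_stop=35); st((z,h))
    if h: break
snap("side","s25");crop("s25","s25c",230,110,160,120,5)
```

```text
77.58 [0.4387 0.177  0.1326] [ 0.2  0.5 -0.4] op 0.0004
(0.12, False) 78.16 [0.4386 0.1768 0.1198] [-0.5  1.  -0.2] op 0.0003
(0.116, False) 78.44 [0.4389 0.1766 0.1161] [ 0.6 -0.9  2. ] op -0.0002
(0.112, False) 78.72 [0.4389 0.1766 0.1121] [-0.1 -2.2  2.6] op 0.0
(0.108, False) 79.01 [0.439  0.1767 0.1081] [-0.1 -1.6  3.4] op 0.0002
(0.105, False) 79.26 [0.4384 0.1772 0.1048] [-0.  -0.6  1.1] op -0.0003
(0.102, False) 79.51 [0.4385 0.1772 0.1018] [0.3 0.1 1.3] op -0.0
(0.1, False) 79.76 [0.4385 0.177  0.0998] [ 0.  -0.  -0.9] op 0.0
(0.098, False) 80.01 [0.4386 0.177  0.0979] [ 0.5 -0.5 -0.8] op -0.0002
(0.096, False) 80.26 [0.4388 0.1771 0.097 ] [-7.3 -2.9 23.1] op -0.0002
(0.0945, False) 80.51 [0.4389 0.1771 0.0967] [-17.1  -8.4  49.1] op -0.0001
```

View pics/s25c.png

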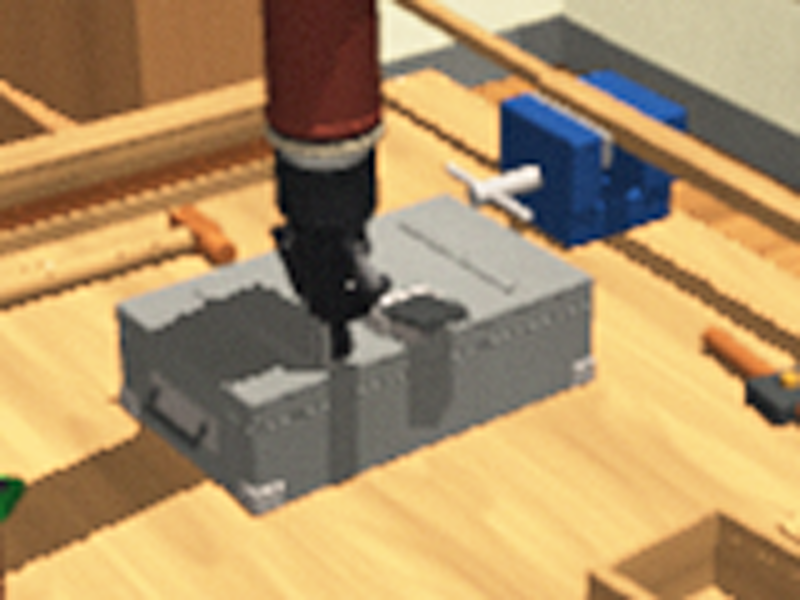

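Run:
```python
from h import *
env.movel(env.current_eef_pos()+Z*.003,.02); st()
env.movel(env.current_eef_pos()+Z*.15,.2); st()
a=np.radians(45); q=quat(app(a),-V)
env.movep(np.array([.515,.13,.30]),q)
set_gripper(.085)
env.movep(np.array([0.52344934,0.10125472,0.17240846]),q); st()
snap("wrist","w26"); snap("side","s26"); snap("top","t26")
A=cv2.imread("pics/w1.png")[20:260,90:540];B=cv2.imread("pics/w26.png")[20:260,90:540]
cv2.imwrite("pics/cmp26.png",np.vstack([A,B]))
```

```text
80.97 [0.4388 0.1772 0.0995] [0.  0.2 0.3] op -0.0001
 81.87 [0.4383 0.1769 0.2484] [-0.6  0.7  0.9] op -0.0001
 86.12 [0.5239 0.102  0.1737] [0.9 0.3 0.7] op 0.0848
```

View pics/cmp26.png

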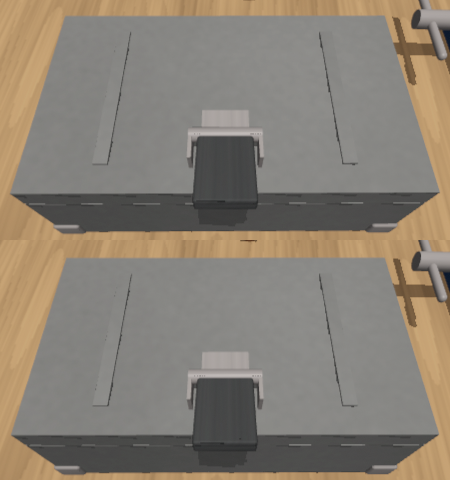

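View pics/t26.png

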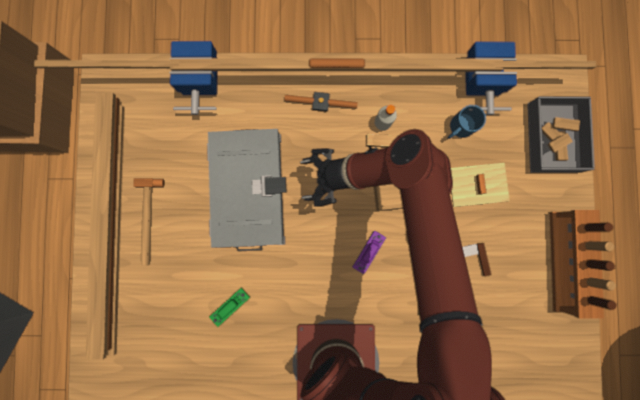

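Run:
```python
from h import *
env.movel(env.current_eef_pos()-app(np.radians(45))*.08,.2); st()
env.hold(.5); env.sign_off()
```

```text
86.83 [0.5269 0.0459 0.2311] [ 0.3  0.2 -0.7] op 0.085
the job is handed in; nothing more can be done
```

The chest is packed and shut, and I handed the job in at about 87 s, well under the 208 s limit.

- **Opening:** I lifted the paddle, raised the lid, and pushed it gently back to its stop. The force rose there and the side view read about 1.75–1.78 rad.
- **Box lid:** I slid it out of its grooves and laid it flat on the bench beside the box.
- **Packing:** There were two sanding blocks and two rasps at this start. All four lie side by side on the chest floor, which a wrist picture confirmed before I closed the lid. One rasp was knocked a few centimetres aside early on, so I located it again before picking it up. The green and purple look-alikes and everything else were not touched.
- **Closing:** I lowered the lid and pressed its free edge until it stopped at its shut height.

**Last checks:** In the final wrist picture, the lid and paddle look the same as in the first, latched one.

- **Latch:** That the latch caught is a judgement from that picture; I did not try the lid. Between steps I read only about 3 N where the pawl meets its strike, not the 10–15 N stated. I may have missed the peak between steps.
- **Press force:** The fingertip force reached 49 N as the lid bottomed out, although I had set a 35 N stop. This was on the fingertips, not the gripper body, and below the 120 N wrist limit.
- **First block:** The first attempt stopped early on a light 10 N contact. I gripped it about 4 mm higher than planned and it held.

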